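Rock the angle gauge on the sprung chute rest and hold it on its mark

TASK

In the bakery the dough chute's slope is being set: pick up the angle gauge by its blue handle and set it upright on top of the hump of the sprung wooden chute rest, pressing the rest a little way down. Then rock the gauge on the hump until its swinging black pointer settles on the red tab, and finish while still holding it there in the fingers, with the rest pressed about halfway down, so that a colleague can fix the chute. Leave the bowl, the scraper and the jar where they are.

Things in the scene. Friction and masses are not known exactly. Their poses are not given: they have to be found in the camera images.
- gauge: Angle gauge, about 350 g, stands on the table. Origin: centre of the underside of its flat dark foot bar (36 mm along own x, 140 along y, 14 high). White dial disc in the y-z plane, 140 mm across, 10 thick, centre 86 mm up, face to own +x. Blue handle block on top: 26 mm (x) by 30 mm (y), 161 to 207 mm up, on a neck 16 x 22 mm; dial's top edge 156 mm up. Own z is up.
- pointer (a joint): Angle of the black weighted pointer about the dial's centre, about the gauge's own +x (rad): 0 pointing straight at the foot, growing as its tip goes to the gauge's +y side. It hangs freely and swings for up to 2 s before settling plumb; tilting the gauge by an angle about its own +x changes the settled value by minus that angle.
- mark (a joint): Setting of the red tab on the dial's stiff outer ring, about the same axis and with the same zero and sense as the pointer (rad). It is preset to 0.24 to 0.42 and stays there: the pointer is on the tab when the two values are equal.
- pointer_tip (a point): Tip of the black pointer, 60 mm from the dial's centre, 9 mm in front of the dial's mid-plane (own +x of the gauge).
- mark_tab (a point): Middle of the red tab (10 mm wide, 18 mm long), 60 mm from the dial's centre, in the same plane as the pointer tip.
- rest_base: Fixed grey steel foot of the chute rest, 100 mm (own x) by 120 mm (own y) by 10 mm. Origin: centre of its underside, on the table. It carries the sprung wooden cap, 70 mm (x) by 90 mm (y), that slides vertically only.
- rest (a joint): How far the sprung wooden cap is pressed down (m): 0 at the top, 0.014 at the bottom stop. It starts to sink at about 2 N, and takes about 0.7 N more per mm (about 7 N at halfway).
- hump (a point): Middle of the crest of the cap's hump: a half round, radius 28 mm, ridge along own x of rest_base, 88 mm above the table with the cap up; moves with the cap. The flat cap top is 28 mm lower; a rib 8 mm high runs along x at own y = 36 mm. The gauge, centred with its own x along the ridge, can tilt 0.55 rad either way.
- bowl: Bystander: loose steel bowl, 130 mm across, 60 mm high. Origin at the centre of its underside.
- scraper: Bystander: loose spatula-like scraper with white handle lying on the table. Origin on the table below it.
- jar: Bystander: loose jar with a green lid, 70 mm across, 100 mm high. Origin at the centre of its underside.

How it is judged (in metres and radians):
On the way, in this order (a step that is already met when the one before it is completed fails the run):
1. the gauge is lifted off the table in the fingers (height (world z) of gauge above 0.03 m and contact force between the fingers and gauge above 1 N), for 0.2 s.
2. the gauge stands upright (within 0.1 rad) on the hump, pressing the rest down by at least 1.5 mm (value of joint rest above 0.0015 m and contact force between gauge and rest_base above 1 N and horizontal distance between gauge and hump below 0.04 m and angle between gauge's own z axis and vertical below 0.1 rad), for 0.2 s.
At the end, for the whole second after the job is handed in: The gauge is held still in the fingers with its foot on the hump (foot centre within 45 mm of the crest, over 55 mm above the table, contact over 1 N), the rest pressed 3 to 11 mm down, and the pointer's tip within 5 mm of the middle of the red tab, all through the last second (distance between pointer_tip and mark_tab below 0.005 m and value of joint rest between 0.003 and 0.011 m and contact force between gauge and rest_base above 1 N and horizontal distance between gauge and hump below 0.045 m and height (world z) of gauge above 0.055 m and contact force between the fingers and gauge above 2 N and linear speed of gauge below 0.02 m/s); the arm keeps its last pose, push and grip.
It fails at once if the bowl, the scraper or the jar is moved by more than 20 mm (distance of any of bowl, scraper, jar from where it was at the start of the episode above 0.02 m).
It also fails if it takes over 42 s, if anything falls off the work surface, if the arm or the gripper's body presses on something with over 40 N, if the wrist force passes 120 N, or if a joint passes its speed limit or range.

ROBOT

A 6-joint arm with a two-finger parallel gripper is mounted at the origin on the work surface. World frame = base frame: x ahead of the robot, y to its left, z up, the work surface at z = 0. Lengths are in m, angles in degrees, forces in N, time in s.
With the tool pointing down it reaches from about 0.35 to 0.875 m from the base axis. Payload 4.2 kg.
Tool frame: the origin (TCP) lies midway between the tips of the shut fingers; the grasp point (between the pads) lies 19 mm behind it (r.pinch_z is the distance from the TCP to the grasp point, in m); z points along the fingers, y is the line along which they close (so a half turn about z gives the same grasp; the last joint's range is limited). The gripper opens to 87 mm and grips with 3 to 60 N. Pads are 19 mm wide; open, the fingers measure 117 mm over their backs; the gripper's body (75 mm by 190 mm) begins 51 mm behind the grasp point.
Start: joints at [91.249, 22.042, 0.453, 0, -68.411, -14.817], TCP at [0.147, 0.608, 0.223] pointing down, gripper open.
Joint ranges: [-179.83, 179.83], [-69.29, 118.12], [-61.27, 80.66], [-181.25, 117.63], [-171.15, -9.14], [-177.46, 177.46]. Speed limits (degrees/s): [159.86, 159.86, 180, 180, 180, 180].

INTERFACE

Orientations are given as a 3x3 rotation matrix whose columns are the frame's x, y, z axes.
In Python, from station import r, imaging, models gives the robot as it stands. The module is installed in compiled form; this text tells all that it offers.
- The arm moves only by the tool apply_moves, never from a script. Its argument "moves" is a list of rows, each a list of 2 entries, a list of its own where there are three numbers: the shift along the tool's x, y, z in m, then the turn about the tool's z in degrees. A call has 1 to 5 rows; each row shifts and turns the commanded pose from where the row before left it, along the tool's axes as they then stand; what a row does not reach is not made up. A row lasts 1/12 s, in which the tool goes at most 41.7 mm and 7.16 degrees, less where a joint would pass 70% of its speed; a pose out of reach is approached as far as the arm can. A call is refused whole if a number of a shift passes 0.0417 or a number of a turn 7.16, either way. A call with a gripper value outside its range is refused whole. "hand" is the finger opening in m, from 0 to 0.087, set as the call begins (left out, the last holds). The fingers move at their own pace and stop on an object; the grip force is fixed at half the most. Time passes only in rows, so rows that do not move let the fingers close. It gives the time, the measured TCP pose, the force, the opening and the grip force at its end, in the units of the state.
- r.sense(): the state, without advancing time (a new reading comes with each control period).
- imaging.capture(name): name is "scene" or "side" or "wrist"; returns a dict with "frame" (384x512x3 uint8, blue, green, red), "intrinsics" (3x3 intrinsics, pixels), "dist" ([k1, k2, p1, p2, k3] as OpenCV has them; the pictures are not rectified), "eye" and "orientation" of the camera in the world. Camera axes: x right, y down, z forward; pixel columns grow to the right and rows downward; lengths in m; the calibration is good to about 2 mm. A picture is of the moment at which its call begins. There is no depth.
- r.finish_job(): hands the job in; it is judged then, once.
Trained networks look in a picture, given as the dict that the camera call returned (one of the last four; its "shot" number tells which), for a name from the list of things; names that differ only in an ending like _2 or _b are one class to them, and where a whole thing is asked for, a point or a joint stands for the part that bears it (a point fixed in the world has none). Each returns a list of dicts, best first, with "confidence" (0 to 1); they miss things now and then, are a little off and sometimes report something else, mostly with a low value. They report only what shows in the picture. A call takes as long as a camera call.
- models.cut_out(picture, target): "region" (384x512 bool, what is visible of it) and "extent" ([left, top, width, height] as shares, 0 to 1, of the picture: columns of its width, rows of its height, round what is visible of it).
- models.place_of(picture, target): "at" ([column, row] as shares, 0 to 1, of the picture: columns of its width, rows of its height: a listed point, or the origin of a listed thing).
The state is a dict: "time_s": time; "joints": joint angles; "joint_velocities": joint speeds; "effort": joint torques, N m; "tcp_pos": TCP position; "ee_rot": TCP orientation; "wrist_force": force on the tool from outside, world axes, zero at the start; "moment": the same for the moment, N m; "gripper_width": opening from 0.0 (shut) to 1.0 (fully open); "gripper_force": force on a finger pad.
Only numpy, scipy, OpenCV 4.12 (cv2) and the standard library are available. Lean on these libraries where they do the work, as an engineer would, in place of code of your own. Each camera call takes 0.05 s, during which the arm holds its last target. There are 200 camera calls.

## Working session

There is one attempt and no reset: what is moved stays moved. The work goes in short steps, Python scripts to look and compute and a tool call to move; the robot and the scene stay as the last step left them, time stands still between calls to the robot, and variables do not carry over. Pictures are saved under pics/ and viewed, at most 10 in all, crops included, and the job is handed in when it is done.

Besides the shell and the picture viewer there is one more tool, called after "Request:" as a command line: name --argument value ..., lists and objects as JSON in quotes. apply_moves: Moves the arm, as the interface text tells. Its arguments: {"type":"object","properties":{"moves":{"type":"array"},"hand":{"type":"number"}},"required":["moves"]}

```bash
mkdir -p pics
cat > h.py <<'E'
import numpy as np, cv2
from station import r, imaging, models
def ray(p,uv):
    q=cv2.undistortPoints(np.array([[uv]],float),np.array(p["intrinsics"],float),np.array(p["dist"],float))[0,0]
    d=np.array(p["orientation"])@np.array([q[0],q[1],1]); return np.array(p["eye"]),d/np.linalg.norm(d)
def onz(p,uv,z):
    e,d=ray(p,uv); return e+d*(z-e[2])/d[2]
def tri(l):
    A=np.zeros((3,3));b=np.zeros(3);
    for e,d in l:
        M=np.eye(3)-np.outer(d,d);A+=M;b+=M@e
    x=np.linalg.solve(A,b); return x,[np.linalg.norm((np.eye(3)-np.outer(d,d))@(x-e)) for e,d in l]
def proj(p,X):
    R=np.array(p["orientation"]);e=np.array(p["eye"]); 
    return cv2.projectPoints((np.atleast_2d(X)-e),R.T@np.eye(3),np.zeros(3),np.array(p["intrinsics"],float),np.array(p["dist"],float))[0][:,0]
E
python3 - <<'E'
from h import *
ps={n:imaging.capture(n) for n in("scene","side","wrist")}
cv2.imwrite("pics/a.png",np.hstack([ps["scene"]["frame"],ps["side"]["frame"]])[:, :, :] if 0 else cv2.resize(np.hstack([ps["scene"]["frame"],ps["side"]["frame"]]),(800,300)))
cv2.imwrite("pics/s.png",ps["scene"]["frame"]);cv2.imwrite("pics/d.png",ps["side"]["frame"])
for t in("gauge","pointer_tip","mark_tab","rest_base","hump","bowl","scraper","jar"):
    L=[]
    for n,p in ps.items():
        o=models.place_of(p,t)
        if o:
            uv=np.array(o[0]["at"])*[512,384]; print(t,n,round(o[0]["confidence"],2),uv.round(1),onz(p,uv,0.088 if t=="hump" else 0).round(3)); 
            if o[0]["confidence"]>.4 and n!="wrist":L.append(ray(p,uv))
    if len(L)>1: x,e=tri(L);print("   tri",x.round(4),np.round(e,4))
for n,p in ps.items(): print(n,np.round(p["eye"],3),np.array(p["orientation"])[:,2].round(2))
s=r.sense();print(s["time_s"],s["ee_rot"],r.pinch_z)
E
```

```text
gauge side 0.79 [179.9 314.6] [0.58  0.209 0.   ]
pointer_tip scene 0.62 [398.4 194.6] [0.549 0.229 0.   ]
mark_tab scene 0.89 [401.4 196.6] [0.557 0.234 0.   ]
rest_base scene 0.63 [248.9 181.1] [ 0.483 -0.143  0.   ]
rest_base side 0.91 [308.8 240.7] [ 0.481 -0.138  0.   ]
   tri [ 0.4821 -0.1424 -0.002 ] [0.0014 0.0014]
hump side 0.75 [311.7 206. ] [ 0.485 -0.152  0.088]
bowl scene 0.67 [349.7 261.4] [0.764 0.068 0.   ]
bowl side 0.68 [161.2 246.8] [0.767 0.067 0.   ]
   tri [0.7655 0.0677 0.0015] [0.0002 0.0002]
scraper scene 0.86 [213.6 245.4] [ 0.716 -0.211  0.   ]
scraper side 0.83 [247.8 205.5] [ 0.699 -0.201  0.   ]
   tri [ 0.7077 -0.2127 -0.0086] [0.0004 0.0004]
jar scene 0.74 [248.9 153.9] [ 0.345 -0.148  0.   ]
jar side 0.84 [314.9 183.4] [ 0.6   -0.416  0.   ]
   tri [ 0.4986 -0.1539  0.119 ] [0.0271 0.0271]
scene [ 1.246 -0.095  0.545] [-0.8  -0.02 -0.6 ]
side [0.135 0.608 0.575] [ 0.48 -0.73 -0.49]
wrist [0.212 0.592 0.383] [-0.24  0.06 -0.97]
1.35 [[ 9.72089821e-01 -2.34608993e-01 -1.08617601e-05]
 [-2.34608993e-01 -9.72089821e-01  2.12551859e-05]
 [-1.55452642e-05 -1.81136833e-05 -1.00000000e+00]] 0.0187
```

View pics/s.png

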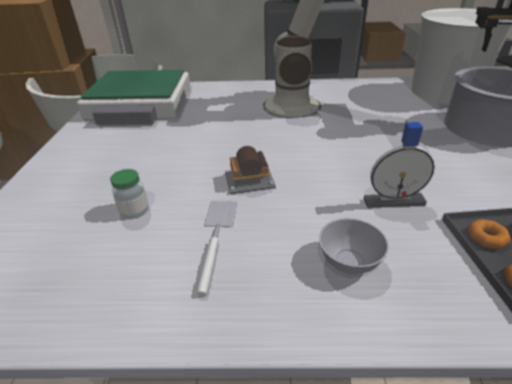

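View pics/d.png

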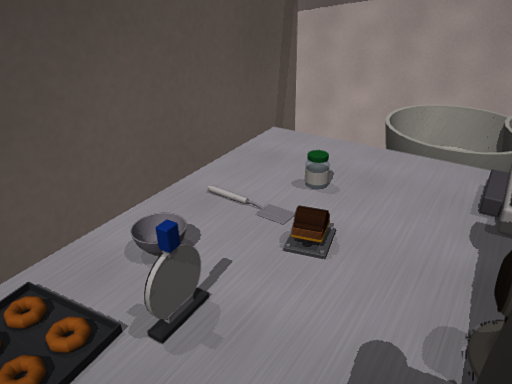

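```bash
cat >> h.py <<'E'
from scipy.optimize import minimize
from itertools import product
def box(x,y,z0,z1,cy=0): return np.array([[a*x/2,cy+b*y/2,c] for a,b,c in product((-1,1),(-1,1),(z0,z1))])
def disc(R,c,t,h=2*np.pi): 
    a=np.linspace(0,h,40); return np.array([[s*t/2,R*np.cos(k),c+R*np.sin(k)] for s in(-1,1) for k in a])
GAUGE=[box(.036,.14,0,.014),disc(.07,.086,.01),box(.016,.022,.15,.165),box(.026,.03,.161,.207)]
REST=[box(.1,.12,0,.01),box(.07,.09,.035,.06),disc(.028,.06,.07,np.pi),box(.07,.008,.06,.068,.036)]
def mask(p,parts,v):
    c,s=np.cos(v[2]),np.sin(v[2]);m=np.zeros((384*4,512*4),np.uint8)
    for P in parts:
        W=P@np.array([[c,-s,0],[s,c,0],[0,0,1]]).T+[v[0],v[1],0]
        cv2.fillConvexPoly(m,cv2.convexHull(((proj(p,W)+.5)*4).astype(np.float32)).astype(int),255)
    return cv2.resize(m,(512,384),interpolation=cv2.INTER_AREA)/255.
def fit(ps,regs,parts,v0):
    def f(v): return -np.mean([np.minimum(m,g).sum()/np.maximum(m,g).sum() for m,g in((mask(p,parts,v),g) for p,g in zip(ps,regs))])
    o=min((minimize(f,[v0[0],v0[1],y],method="Nelder-Mead",options=dict(initial_simplex=np.array([v0[0],v0[1],y])+[[0,0,0],[.01,0,0],[0,.01,0],[.005,.005,.15]],xatol=2e-4,fatol=1e-5)) for y in(-.25,0.0,.25)),key=lambda o:o.fun)
    return o.x,-o.fun
E
python3 - <<'E'
from h import *
ps=[imaging.capture(n) for n in("scene","side")]
for t,parts,v0 in(("gauge",GAUGE,(.575,.215)),("rest_base",REST,(.482,-.142))):
    rg=[models.cut_out(p,t)[0]["region"] for p in ps]
    print(t,fit(ps,rg,parts,v0),[fit([p],[g],parts,v0) for p,g in zip(ps,rg)])
    if t=="gauge":
        for p in ps:
            o=models.cut_out(p,"mark_tab");print([ (x["confidence"],np.array(x["extent"])*[512,384,512,384]) for x in o[:2]])
        L=[]
        for p in ps:
            b,g,rr=[p["frame"][...,i].astype(int) for i in range(3)];m=((b>90)&(b-rr>70)&(b-g>50)).astype(np.uint8)
            n,l,st,c=cv2.connectedComponentsWithStats(m);k=1+np.argmax(st[1:,4]);print(st[k],c[k]);L.append(ray(p,c[k]))
        print("handle",tri(L))
E
```

```text
gauge (array([0.57968147, 0.20972241, 0.03510251]), np.float64(0.944862655612678)) [(array([0.5789447 , 0.20893558, 0.06665947]), np.float64(0.9488885645791896)), (array([0.579324  , 0.21157341, 0.02365196]), np.float64(0.9548968422669502))]
[(0.57, array([368.9984, 150.1824,  62.1056,  50.6112]))]
[(0.46, array([304.7936, 150.6048,  23.1936,  39.5136]))]
[407 123  15   5  64] [414.09375  124.984375]
[156 220  21  12 135] [165.74814815 225.31111111]
handle (array([0.578898  , 0.21013141, 0.20442579]), [np.float64(0.0007083973712044772), np.float64(0.0007083973712044014)])
rest_base (array([ 0.48025048, -0.14210135,  0.21996539]), np.float64(0.9603098586520151)) [(array([ 0.48043156, -0.14278983,  0.22265915]), np.float64(0.9582058013703016)), (array([ 0.47965697, -0.14061307,  0.21953524]), np.float64(0.9706926466779483))]
```

Request:
apply_moves --moves '[[[0,0,-0.01],7],[[0,0,-0.01],7],[[0,0,-0.01],7],[[0,0,-0.01],7],[[0,0,0],7]]' --hand 0.087

```text
time_s: 2.17
tcp_pos: [0.1469, 0.6086, 0.2652]
ee_rot: [[0.657, -0.754, 0.001], [-0.754, -0.657, 0.004], [-0.003, -0.004, -1.0]]
wrist_force: [0.2, 0.9, 0.2]
gripper_width: 0.999
gripper_force: 0.0
```

Request:
apply_moves --moves '[[[0,0,0],7],[[0,0,0],7],[[0,0,0],7],[[0,0,0],7],[[0,0,0],7]]'

```text
time_s: 2.58
tcp_pos: [0.1466, 0.6075, 0.2625]
ee_rot: [[0.106, -0.994, -0.0], [-0.994, -0.106, -0.0], [0.0, 0.0, -1.0]]
wrist_force: [-0.5, 0.1, -0.6]
gripper_width: 0.999
gripper_force: 0.0
```

Request:
apply_moves --moves '[[[0,0,0],4.4],[[0,0,0],0]]'

```text
time_s: 2.75
tcp_pos: [0.1466, 0.6075, 0.2625]
ee_rot: [[0.034, -0.999, -0.0], [-0.999, -0.034, -0.0], [0.0, 0.0, -1.0]]
wrist_force: [0.1, 0.4, -0.4]
gripper_width: 0.998
gripper_force: 0.0
```

```bash
cat >> h.py <<'E'
def rel(X,yaw=None):
    s=r.sense();R=np.array(s["ee_rot"]);print(s["time_s"],"tcp",np.round(s["tcp_pos"],4),"xang",np.degrees(np.arctan2(R[1,0],R[0,0])).round(2),"tool delta",(R.T@(np.array(X)-s["tcp_pos"])).round(4),"F",np.round(s["wrist_force"],1),"w",s["gripper_width"])
E
python3 -c "
from h import *
rel([.5795,.2097,.26])"
```

```text
2.75 tcp [0.1466 0.6075 0.2625] xang -88.04 tool delta [ 0.4124 -0.4191  0.0025] F [ 0.1  0.4 -0.4] w 0.9983743305331659
```

Request:
apply_moves --moves '[[[0.015,-0.015,0],0],[[0.025,-0.0255,0],0],[[0.025,-0.0255,0],0],[[0.025,-0.0255,0],0],[[0.025,-0.0255,0],0]]'

```text
time_s: 3.17
tcp_pos: [0.2684, 0.4956, 0.2627]
ee_rot: [[0.039, -0.999, 0.0], [-0.999, -0.039, 0.0], [-0.0, -0.0, -1.0]]
wrist_force: [1.2, 0.2, 0.1]
gripper_width: 1.0
gripper_force: 0.0
```

Request:
apply_moves --moves '[[[0.025,-0.0255,0],0],[[0.025,-0.0255,0],0],[[0.025,-0.0255,0],0],[[0.025,-0.0255,0],0],[[0.025,-0.0255,0],0]]'

```text
time_s: 3.58
tcp_pos: [0.4005, 0.375, 0.2629]
ee_rot: [[0.038, -0.999, 0.0], [-0.999, -0.038, 0.001], [-0.001, -0.0, -1.0]]
wrist_force: [-0.2, 0.5, -0.1]
gripper_width: 1.002
gripper_force: 0.0
```

Request:
apply_moves --moves '[[[0.025,-0.0255,0],0],[[0.025,-0.0255,0],0],[[0.025,-0.0255,0],0],[[0.025,-0.0255,0],0],[[0.025,-0.0255,0],0]]'

```text
time_s: 4.0
tcp_pos: [0.5324, 0.2546, 0.2628]
ee_rot: [[0.038, -0.999, 0.0], [-0.999, -0.038, 0.0], [-0.0, -0.0, -1.0]]
wrist_force: [-0.8, 0.5, 0.6]
gripper_width: 1.002
gripper_force: 0.0
```

Request:
apply_moves --moves '[[[0.025,-0.0255,0],0],[[0.015,-0.015,0],0],[[0.007,-0.0075,0],0],[[0,0,0],0],[[0,0,0],0]]'

```text
time_s: 4.42
tcp_pos: [0.5807, 0.2108, 0.2623]
ee_rot: [[0.036, -0.999, -0.001], [-0.999, -0.036, 0.0], [-0.0, 0.001, -1.0]]
wrist_force: [-0.6, 0.4, -0.7]
gripper_width: 1.003
gripper_force: 0.0
```

Run:
```python
from h import *
rel([.5795,.2097,.169])
ps=[imaging.capture(n) for n in("scene","side","wrist")]
cv2.imwrite("pics/w1.png",ps[2]["frame"])
rg=[models.cut_out(p,"gauge") for p in ps]
print([x[0]["confidence"] if x else None for x in rg])
for k in range(3):
  if rg[k]: print(fit([ps[k]],[rg[k][0]["region"]],GAUGE,(.5795,.2097)))
p=ps[2];print(proj(p,[[.5795,.2097,.207],[.566,.195,.207],[.593,.225,.207]]).round(0))
```

```text
4.4167 tcp [0.5807 0.2108 0.2623] xang -87.95 tool delta [0.001  0.0012 0.0933] F [-0.6  0.4 -0.7] w 1.0029916506679712
[0.96, 0.85, 0.95]
(array([0.57874588, 0.20862533, 0.08750856]), np.float64(0.930138854641056))
(array([0.57904087, 0.21120325, 0.03425905]), np.float64(0.9532396173597761))
(array([0.57795553, 0.21013212, 0.02528114]), np.float64(0.9454607320959604))
[[257. 207.]
 [278. 187.]
 [237. 227.]]
```

View pics/w1.png

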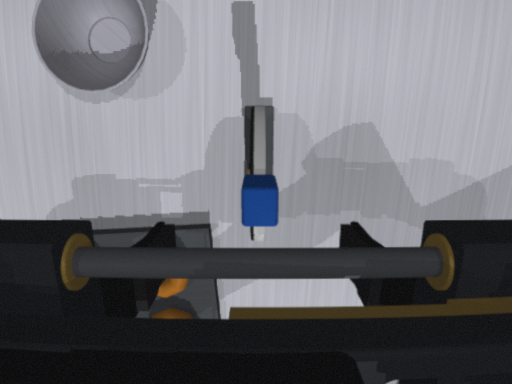

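The wrist view shows the blue handle (260,200) upright and centred between the open fingers, and the bowl is well clear. I'm going down to grip.

Request:
apply_moves --moves '[[[0.001,0.002,0.024],0],[[0,0,0.03],0],[[0,0,0.025],0],[[0,0,0.015],0],[[0,0,0],0]]'

```text
time_s: 5.13
tcp_pos: [0.5763, 0.2091, 0.1645]
ee_rot: [[0.036, -0.999, -0.007], [-0.999, -0.036, -0.004], [0.003, 0.007, -1.0]]
wrist_force: [0.5, -1.0, -0.9]
gripper_width: 1.001
gripper_force: 0.0
```

Request:
apply_moves --moves '[[[0,0,0],0],[[0,0,0],0],[[0,0,0],0],[[0,0,0],0],[[0,0,0],0]]' --hand 0.0

```text
time_s: 5.55
tcp_pos: [0.5794, 0.2099, 0.1697]
ee_rot: [[0.036, -0.999, 0.002], [-0.999, -0.036, 0.001], [-0.001, -0.002, -1.0]]
wrist_force: [0.7, 0.6, 0.1]
gripper_width: 0.704
gripper_force: 0.0
```

Request:
apply_moves --moves '[[[0,0,0],0],[[0,0,0],0],[[0,0,0],0],[[0,0,0],0],[[0,0,0],0]]'

```text
time_s: 5.97
tcp_pos: [0.579, 0.2096, 0.1685]
ee_rot: [[0.035, -0.999, -0.0], [-0.999, -0.035, -0.0], [0.0, 0.0, -1.0]]
wrist_force: [-0.3, 0.7, -0.3]
gripper_width: 0.324
gripper_force: 0.0
```

Request:
apply_moves --moves '[[[0,0,0],0],[[0,0,0],0],[[0,0,0],0],[[0,0,0],0]]'

```text
time_s: 6.3
tcp_pos: [0.5789, 0.2096, 0.1685]
ee_rot: [[0.035, -0.999, -0.0], [-0.999, -0.035, -0.0], [0.0, 0.0, -1.0]]
wrist_force: [-0.5, 0.1, -0.2]
gripper_width: 0.296
gripper_force: 30.0
```

Request:
apply_moves --moves '[[[0,0,-0.015],0],[[0,0,-0.03],0],[[0,0,-0.035],0],[[0,0,-0.035],0],[[0,0,-0.015],0]]'

```text
time_s: 6.72
tcp_pos: [0.5803, 0.21, 0.3029]
ee_rot: [[0.036, -0.999, 0.006], [-0.999, -0.036, 0.002], [-0.002, -0.006, -1.0]]
wrist_force: [1.4, 1.0, -2.9]
gripper_width: 0.297
gripper_force: 30.0
```

Request:
apply_moves --moves '[[[0,0,0],0],[[0,0,0],0],[[0,0,0],0]]'

```text
time_s: 6.97
tcp_pos: [0.5774, 0.2092, 0.2952]
ee_rot: [[0.035, -0.999, -0.006], [-0.999, -0.035, -0.002], [0.002, 0.006, -1.0]]
wrist_force: [0.1, -0.1, -4.1]
gripper_width: 0.293
gripper_force: 30.0
```

Run:
```python
from h import *
rel([.4803,-.142,.3])
ps=[imaging.capture(n) for n in("scene","side")]
cv2.imwrite("pics/l1.png",ps[0]["frame"])
```

```text
6.9667 tcp [0.5774 0.2092 0.2952] xang -87.99 tool delta [ 0.3476  0.1094 -0.0035] F [ 0.1 -0.1 -4.1] w 0.29347255241951786
```

View pics/l1.png

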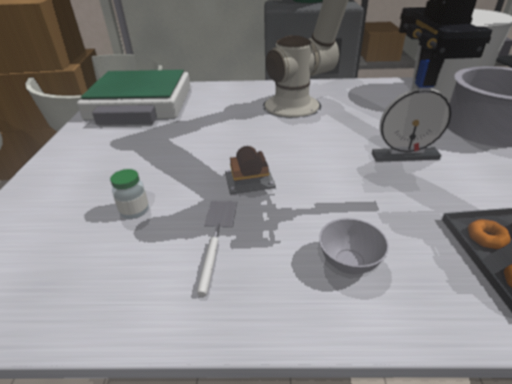

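Lifted: the gauge is upright at (412,130) with its foot clear of the table. Carrying it over to the rest next.

Request:
apply_moves --moves '[[[0,0,0],-2.6],[[0,0,0],-5],[[0,0,0],-3],[[0.01,0.0054,0],0],[[0.02,0.0107,0],0]]'

```text
time_s: 7.48
tcp_pos: [0.5696, 0.1777, 0.2961]
ee_rot: [[0.22, -0.976, -0.003], [-0.976, -0.22, -0.001], [0.0, 0.003, -1.0]]
wrist_force: [-0.7, -0.8, -3.8]
gripper_width: 0.294
gripper_force: 30.0
```

Request:
apply_moves --moves '[[[0.025,0.0135,0],0],[[0.025,0.0135,0],0],[[0.025,0.0135,0],0],[[0.025,0.0135,0],0],[[0.025,0.0135,0],0]]'

```text
time_s: 7.9
tcp_pos: [0.5298, 0.0382, 0.2974]
ee_rot: [[0.218, -0.976, -0.002], [-0.976, -0.218, -0.001], [0.0, 0.003, -1.0]]
wrist_force: [0.4, 0.3, -3.4]
gripper_width: 0.295
gripper_force: 30.0
```

Request:
apply_moves --moves '[[[0.025,0.0135,0],0],[[0.025,0.0135,0],0],[[0.025,0.0135,0],0],[[0.025,0.0135,0],0],[[0.025,0.0135,0],0]]'

```text
time_s: 8.32
tcp_pos: [0.491, -0.0983, 0.2975]
ee_rot: [[0.217, -0.976, -0.002], [-0.976, -0.217, -0.0], [-0.0, 0.002, -1.0]]
wrist_force: [-0.1, 0.2, -3.6]
gripper_width: 0.293
gripper_force: 30.0
```

Request:
apply_moves --moves '[[[0.02,0.0108,0],0],[[0.014,0.007,0],0],[[0.006,0.0035,0],0],[[0,0,0],0],[[0,0,0],0]]'

```text
time_s: 8.73
tcp_pos: [0.4804, -0.1403, 0.298]
ee_rot: [[0.218, -0.976, -0.001], [-0.976, -0.218, 0.0], [-0.001, 0.001, -1.0]]
wrist_force: [-0.8, 0.2, -4.1]
gripper_width: 0.299
gripper_force: 30.0
```

Request:
apply_moves --moves '[[[0,0,0],0],[[0,0,0],0],[[0,0,0],0]]'

```text
time_s: 8.98
tcp_pos: [0.481, -0.1395, 0.2984]
ee_rot: [[0.22, -0.976, -0.0], [-0.976, -0.22, 0.0], [-0.0, 0.0, -1.0]]
wrist_force: [0.4, -0.6, -4.5]
gripper_width: 0.301
gripper_force: 30.0
```

Run:
```python
from h import *
rel([.4803,-.142,.2565])
for n in("scene","side"):
    p=imaging.capture(n);cv2.imwrite(f"pics/{n}2.png",p["frame"])
    g=models.cut_out(p,"gauge")
    if g:
        G=[P+[0,0,.127] for P in GAUGE]; print(n,g[0]["confidence"],fit([p],[g[0]["region"]],G,(.48,-.142)))
    for t in("pointer_tip","mark_tab"):
        o=models.place_of(p,t)
        if o:print(n,t,o[0]["confidence"],np.array(o[0]["at"])*[512,384])
    if n=="scene": print(proj(p,[[.48,-.142,.088]])); cv2.imwrite("pics/c2.png",cv2.resize(p["frame"][60:210,180:330],(600,600),interpolation=cv2.INTER_CUBIC))
```

```text
8.9833 tcp [ 0.481  -0.1395  0.2984] xang -77.3 tool delta [0.0022 0.0012 0.0419] F [ 0.4 -0.6 -4.5] w 0.30083490700372584
scene 0.95 (array([ 0.47575835, -0.14087068,  0.23197805]), np.float64(0.8798654420303966))
scene pointer_tip 0.61 [249.088  130.7136]
scene mark_tab 0.61 [254.0032 129.984 ]
[[247.95349462 151.8403525 ]]
side 0.76 (array([ 0.48471026, -0.14413203,  0.20100109]), np.float64(0.9134590534727969))
side mark_tab 0.46 [306.176 185.088]
```

View pics/c2.png

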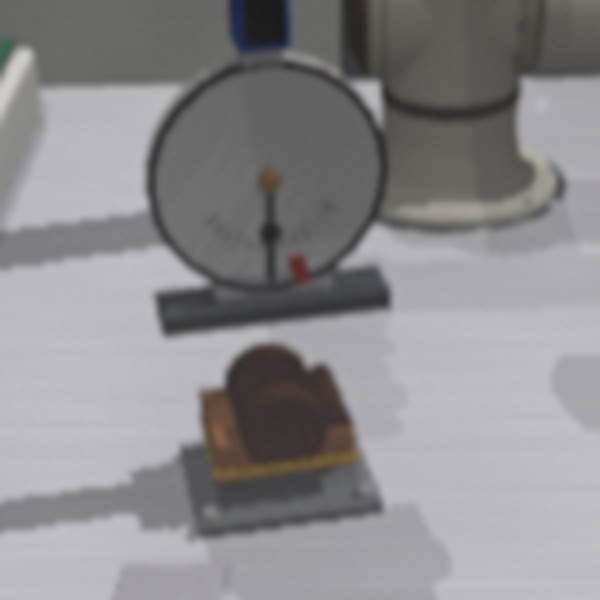

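Gauge hangs upright above the rest: pointer tip (crop 270,280), tab right of it (300,268), hump crest (268,350) below. Lowering about 4 mm past contact.

Request:
apply_moves --moves '[[[0.001,0.001,0.01],0],[[0.001,0,0.012],0],[[0,0,0.01],0],[[0,0,0.006],0],[[0,0,0.003],0]]'

```text
time_s: 9.8
tcp_pos: [0.4794, -0.1425, 0.256]
ee_rot: [[0.219, -0.976, -0.003], [-0.976, -0.219, 0.0], [-0.001, 0.003, -1.0]]
wrist_force: [-1.5, 0.4, -2.3]
gripper_width: 0.296
gripper_force: 30.0
```

Request:
apply_moves --moves '[[[0,0,0.002],0],[[0,0,0.002],0],[[0,0,0.001],0],[[0,0,0],0],[[0,0,0],0]]'

```text
time_s: 10.22
tcp_pos: [0.4798, -0.1427, 0.2531]
ee_rot: [[0.219, -0.976, -0.001], [-0.976, -0.219, -0.0], [0.0, 0.001, -1.0]]
wrist_force: [-2.5, -0.4, -0.0]
gripper_width: 0.296
gripper_force: 30.0
```

Request:
apply_moves --moves '[[[0,0,0],0],[[0,0,0],0],[[0,0,0],0],[[0,0,0],0]]'

```text
time_s: 10.55
tcp_pos: [0.4802, -0.1426, 0.2527]
ee_rot: [[0.219, -0.976, 0.0], [-0.976, -0.219, -0.0], [0.0, -0.0, -1.0]]
wrist_force: [-3.2, 0.3, 0.3]
gripper_width: 0.296
gripper_force: 30.0
```

Request:
apply_moves --moves '[[[0,0,0.0015],0],[[0,0,0.0015],0],[[-0.005,0,0],0],[[-0.006,0,0.0003],0],[[-0.007,0,0.0005],0]]'

```text
time_s: 10.97
tcp_pos: [0.477, -0.1251, 0.2495]
ee_rot: [[0.219, -0.976, 0.002], [-0.976, -0.219, -0.001], [0.002, -0.002, -1.0]]
wrist_force: [-0.7, -2.1, 2.7]
gripper_width: 0.298
gripper_force: 30.0
```

Request:
apply_moves --moves '[[[-0.007,0,0.0008],0],[[-0.007,0,0.001],0],[[-0.005,0,0.0006],0],[[0,0,0],0],[[0,0,0],0]]'

```text
time_s: 11.38
tcp_pos: [0.4724, -0.1055, 0.2465]
ee_rot: [[0.219, -0.976, 0.001], [-0.976, -0.219, 0.001], [-0.001, -0.001, -1.0]]
wrist_force: [-0.4, -0.7, 1.6]
gripper_width: 0.296
gripper_force: 30.0
```

```bash
cat >> h.py <<'E'
def look(tag):
    rel([.4803,-.142,.2565])
    p=imaging.capture("scene");q=imaging.capture("side")
    for t in("pointer_tip","mark_tab"):
        o=models.place_of(p,t)
        if o:print(t,o[0]["confidence"],np.array(o[0]["at"])*[512,384])
    cv2.imwrite(f"pics/{tag}.png",np.hstack([cv2.resize(f,(400,400),interpolation=cv2.INTER_CUBIC) for f in(p["frame"][80:200,190:310],q["frame"][110:270,230:390])]))
    return p,q
E
python3 -c "
from h import *
look('t1')"
```

```text
11.3833 tcp [ 0.4724 -0.1055  0.2465] xang -77.32 tool delta [ 0.0373  0.0003 -0.01  ] F [-0.4 -0.7  1.6] w 0.29622601944577565
pointer_tip 0.61 [254.1056 145.3056]
mark_tab 0.7 [254.4128 148.4928]
```

View pics/t1.png

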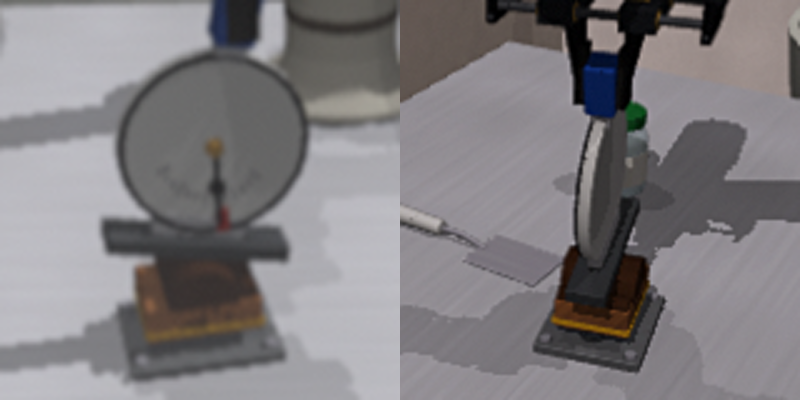

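Tilted view: the pointer tip (220,215) is nearly at the tab (224,218), foot sloping down to the right, on the hump. I'll quantify it by projecting onto the dial plane.

```bash
cat >> h.py <<'E'
def meas(p,G,yaw=.22,png=None):
    # dial front plane coords: (u along gauge y, z)
    gx=np.array([np.cos(yaw),np.sin(yaw),0]);gy=np.array([-np.sin(yaw),np.cos(yaw),0]);O=np.array(G)
    def pl(uv,off):
        e,d=ray(p,uv);P=e+d*((O+gx*off-e)@gx)/(d@gx);return (P-O)@gy,P[2]-O[2]
    f=p["frame"].astype(int);b,g,rr=f[...,0],f[...,1],f[...,2]
    H=np.indices((384,512));lo=proj(p,O+gx*.009-[0,0,.101])[0]
    near=np.hypot(H[1]-lo[0],H[0]-lo[1])<40
    w=np.clip((rr-np.maximum(b,g))-45,0,None)*near*(rr-g>45)*(np.abs(g-b)<25)
    n,l,st,c=cv2.connectedComponentsWithStats((w>0).astype(np.uint8))
    for k in range(1,n):
        s=l==k; 
        if st[k,4]>1:
            uv=np.array([(H[1]*w*s).sum(),(H[0]*w*s).sum()])/(w*s).sum(); print("red",st[k,4],uv.round(2),np.round(pl(uv,.009),4))
    # tilt from silhouette
    g=models.cut_out(p,"gauge")
    if not g: print("no gauge");return
    reg=g[0]["region"]
    def sc(v):
        t,du,dz=v;c,s=np.cos(t),np.sin(t);m=np.zeros((1536,2048),np.uint8)
        for P in GAUGE:
            Q=P-[0,0,.187];U=Q[:,1]*c+Q[:,2]*s+du;Z=-Q[:,1]*s+Q[:,2]*c+dz
            W=O+np.outer(Q[:,0],gx)+np.outer(U,gy)+np.outer(Z,[0,0,1])
            cv2.fillConvexPoly(m,cv2.convexHull(((proj(p,W)+.5)*4).astype(np.float32)).astype(int),255)
        m=cv2.resize(m,(512,384),interpolation=cv2.INTER_AREA)/255.
        return -np.minimum(m,reg).sum()/np.maximum(m,reg).sum()
    o=min((minimize(sc,[t,0,0],method="Nelder-Mead",options=dict(initial_simplex=np.array([t,0,0])+[[0,0,0],[.1,0,0],[0,.006,0],[0,0,.006]],xatol=2e-4,fatol=1e-5)) for t in(0,.2,.4)),key=lambda o:o.fun)
    t,du,dz=o.x;C=np.array([du-.101*np.sin(t),dz-.101*np.cos(t)]);Ft=np.array([du-.187*np.sin(t),dz-.187*np.cos(t)])
    print("tilt",o.x.round(4),-o.fun,"centre",C.round(4),"foot world",(O+gy*Ft[0]+[0,0,Ft[1]]).round(4))
    return C
def G():
    s=r.sense();return np.array(s["tcp_pos"])+[0,0,.0187]
E
python3 - <<'E'
from h import *
p=imaging.capture("scene")
q=dict(p);q["frame"]=cv2.imread("pics/scene2.png")
meas(p,G())
q2=imaging.capture("side");meas(q2,G())
for t in("pointer_tip","mark_tab"):
    o=models.place_of(p,t);print(t,[(np.array(x["at"])*[512,384],x["confidence"]) for x in o[:1]])
E
```

```text
tilt [0. 0. 0.] 0.0 centre [ 0.    -0.101] foot world [ 0.4725 -0.106   0.078 ]
tilt [0.2195 0.0094 0.0007] 0.8985705771231729 centre [-0.0126 -0.0979] foot world [ 0.4793 -0.1367  0.0832]
pointer_tip [(array([256.    , 146.4192]), 0.63)]
mark_tab [(array([253.7984, 148.3008]), 0.87)]
```

Run:
```python
from h import *
p=imaging.capture("scene")
print([(x["confidence"],np.array(x["extent"])*[512,384,512,384]) for x in models.cut_out(p,"gauge")])
print(proj(p,G()),proj(p,G()-[0,0,.101]))
f=p["frame"].astype(int)[135:152,245:266];print(f[...,2]-np.maximum(f[...,0],f[...,1]));print(f.sum(2)//3)
print(p["eye"],"rowcol of red tab about (257,145)")
```

```text
[(0.68, array([215.6032,  71.1936,  66.304 ,  87.7824]))]
[[260.72187116  80.99789844]] [[261.63062628 122.52622853]]
[[ 1  0  0  1  0  0  1  0 -1  0 -1 -2  0  0 -1  0  0 -1  0  0  0]
 [ 0  0  0 -1  1  1  0  0 -1 -1 -2  0 -1  0  0  0  0  1  0  0  0]
 [-1  1  1  0  0  0  0  0 -2  0 -1  0  0  0  0  0  0  0  0  0  0]
 [ 0  0 -1  0  0  0  0  0  0 -2  0 -1  0  0 -1 -2  0  0  0  0 -1]
 [ 0  1  1 -1 -1  0  0  0  0 -1 -1  0  0  0  0 -1  0  1  0  0  0]
 [ 0  0  1  1  0 -1  0  0 -1  0  0  1  2  2  0  0  0  0  0  0  0]
 [ 0  1  1  0  1  0  0  0 -1  0  3 10 13  8  3  0  0  1  0  0  0]
 [ 1  0  1 -1  0  0  1  1  0  1 11 28 31 18  4  0  1  1  0  0  0]
 [ 1  0  1  0  0  0  0  0  0  0 18 42 43 23  5  0  0  0  0  0  1]
 [ 0 -1  0  0 -1 -1  0 -1 -1  0 16 42 44 25  6 -1 -1  0  0 -1  0]
 [-2 -2 -2 -2 -2 -3 -2 -1 -2 -3 14 36 42 26  6 -1 -1 -1  0  0 -2]
 [-3 -2 -2 -3 -2 -3 -3 -2 -2  0 17 37 44 28  6 -2 -2 -2 -1 -2 -3]
 [-2 -2 -3 -2 -2 -2 -2 -3 -2  2 22 41 45 32  9 -2 -2 -2 -2 -4 -3]
 [-2 -2 -1 -2 -3 -2 -1 -1 -2  6 24 36 37 26  9  0 -2 -2 -3 -3 -3]
 [-2 -2 -2 -2 -1 -1 -2 -3 -1  4 13 19 17 12  4 -1 -3 -2 -2
[... 1026 characters left out ...]
 86]
 [103 103 106 110 108 106 106 106  93  68  53  56  63  79  97 104 102  97
   89  80  77]
 [ 95  97  99 102 101  99 100  99  88  67  54  57  61  72  83  87  83  77
   73  75  95]
 [ 80  83  87  88  89  88  89  88  80  65  58  58  59  65  67  68  67  67
   70  81 104]
 [ 64  66  69  72  74  74  74  73  67  62  63  63  66  68  68  72  75  78
   79  82  90]
 [ 69  69  70  67  66  63  62  64  65  67  73  78  77  79  81  88  92  89
   83  78  78]
 [ 78  77  76  75  71  66  64  67  70  76  81  84  84  85  89  93  95  90
   78  73  75]
 [ 74  73  73  73  75  71  70  71  73  74  78  78  78  81  84  85  85  82
   74  72  74]]
[ 1.24592087 -0.09511917  0.54528317] rowcol of red tab about (257,145)
```

```bash
sed -i 's/-45,0,None)\*near\*(rr-g>45)/-8,0,None)*near*(rr-g>8)/' h.py
python3 - <<'E'
from h import *
p=imaging.capture("scene");C=meas(p,G())
q=dict(p)
rel([.4803,-.142,.25])
# hang check: pointer below centre in image
if C is not None:
    O=G();gx=np.array([np.cos(.22),np.sin(.22),0]);gy=np.array([-gx[1],gx[0],0])
    for d in(0,.06): print(proj(p,O+gx*.009+gy*C[0]+[0,0,C[1]-d]))
E
```

```text
red 17 [253.81 123.88] [-0.0208 -0.0976]
red 34 [256.82 145.49] [-0.0152 -0.1567]
red 62 [252.95 160.42] [-0.0264 -0.1983]
red 6 [263.84 163.68] [ 0.0016 -0.2125]
tilt [ 0.191  -0.0011 -0.0007] 0.9024018328996244 centre [-0.0203 -0.0999] foot world [ 0.4804 -0.142   0.0808]
12.0833 tcp [ 0.4724 -0.1062  0.2464] xang -77.37 tool delta [ 0.0366  0.0001 -0.0036] F [0.4 1.4 2.4] w 0.29783676633635287
[[254.03835835 124.72604915]]
[[254.83947221 146.8605938 ]]
```

Run:
```python
from h import *
p=imaging.capture("scene");q=dict(p);q["frame"]=cv2.imread("pics/scene2.png");q["shot"]=p.get("shot")
models.cut_out=lambda *a:[]
meas(q,[.481,-.1395,.2984+.0187])
```

```text
red 20 [246.78 104.78] [-0.0012 -0.0997]
red 43 [254.28 126.75] [ 0.0143 -0.1566]
no gauge
```

Request:
apply_moves --moves '[[[-0.004,0,0.0007],0],[[-0.004,0,0.0008],0],[[-0.004,0,0.0008],0],[[0,0,0],0],[[0,0,0],0]]'

```text
time_s: 12.55
tcp_pos: [0.4696, -0.0946, 0.2442]
ee_rot: [[0.219, -0.976, 0.0], [-0.976, -0.219, -0.0], [0.001, -0.0, -1.0]]
wrist_force: [0.1, -1.3, 2.3]
gripper_width: 0.296
gripper_force: 30.0
```

Request:
apply_moves --moves '[[[0,0,0],0],[[0,0,0],0],[[0,0,0],0],[[0,0,0],0],[[0,0,0],0]]'

```text
time_s: 12.97
tcp_pos: [0.4696, -0.0947, 0.2441]
ee_rot: [[0.219, -0.976, 0.0], [-0.976, -0.219, 0.0], [0.0, -0.0, -1.0]]
wrist_force: [0.4, -1.6, 1.8]
gripper_width: 0.298
gripper_force: 30.0
```

Request:
apply_moves --moves '[[[0,0,0],0],[[0,0,0],0],[[0,0,0],0],[[0,0,0],0],[[0,0,0],0]]'

```text
time_s: 13.38
tcp_pos: [0.4695, -0.0947, 0.2441]
ee_rot: [[0.219, -0.976, 0.0], [-0.976, -0.219, -0.0], [0.0, -0.0, -1.0]]
wrist_force: [0.6, -0.9, 2.8]
gripper_width: 0.297
gripper_force: 30.0
```

Request:
apply_moves --moves '[[[0,0,0],0],[[0,0,0],0],[[0,0,0],0],[[0,0,0],0],[[0,0,0],0]]'

```text
time_s: 13.8
tcp_pos: [0.4695, -0.0947, 0.2441]
ee_rot: [[0.219, -0.976, 0.0], [-0.976, -0.219, -0.0], [0.0, -0.0, -1.0]]
wrist_force: [0.6, -1.5, 1.9]
gripper_width: 0.294
gripper_force: 30.0
```

Run:
```python
from h import *
p,q=look("t2");meas(p,G());meas(imaging.capture("side"),G())
```

```text
13.8 tcp [ 0.4695 -0.0947  0.2441] xang -77.37 tool delta [ 0.0485 -0.0002 -0.0124] F [ 0.6 -1.5  1.9] w 0.29436862355183424
pointer_tip 0.44 [257.9968 147.8016]
mark_tab 0.58 [257.28   150.7968]
red 19 [256.06 123.92] [-0.0272 -0.0962]
red 36 [257.04 146.32] [-0.0266 -0.157 ]
red 41 [254.09 160.28] [-0.0353 -0.1962]
red 7 [263.74 163.63] [-0.0105 -0.2102]
no gauge
red 81 [296.7  217.65] [ 0.0506 -0.1429]
red 129 [321.23 218.98] [-0.2267 -0.3115]
tilt [0.2656 0.0113 0.0033] 0.9099053287763649 centre [-0.0153 -0.0942] foot world [ 0.4778 -0.1316  0.0856]
```

View pics/t2.png

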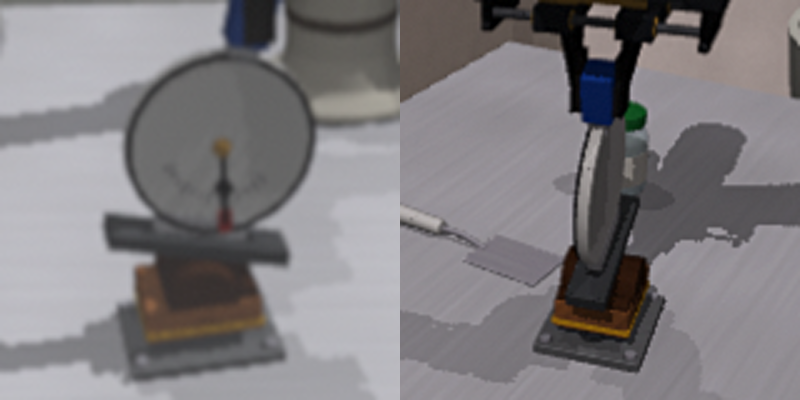

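Pointer runs down onto the middle of the red tab (224,215): the tab lies 0.6 mm off plumb below the pin. The push is about 6.3 N, so the rest is near halfway. I'll let it settle, then hand in.

Request:
apply_moves --moves '[[[0,0,0],0],[[0,0,0],0],[[0,0,0],0],[[0,0,0],0],[[0,0,0],0]]'

```text
time_s: 14.57
tcp_pos: [0.4695, -0.0947, 0.2441]
ee_rot: [[0.219, -0.976, 0.0], [-0.976, -0.219, 0.0], [0.0, -0.0, -1.0]]
wrist_force: [1.7, -1.0, 3.0]
gripper_width: 0.294
gripper_force: 30.0
```

Request:
apply_moves --moves '[[[0,0,0],0],[[0,0,0],0],[[0,0,0],0],[[0,0,0],0],[[0,0,0],0]]'

```text
time_s: 14.98
tcp_pos: [0.4695, -0.0947, 0.2441]
ee_rot: [[0.219, -0.976, 0.0], [-0.976, -0.219, 0.0], [-0.0, -0.0, -1.0]]
wrist_force: [1.1, -0.3, 2.8]
gripper_width: 0.296
gripper_force: 30.0
```

Run:
```python
from h import *
p=imaging.capture("scene");models.cut_out=lambda *a:[];meas(p,G())
f=p["frame"].astype(int)[138:150,250:264];print(f[...,1])
print(r.finish_job())
```

```text
red 19 [256.26 123.96] [-0.0267 -0.0964]
red 37 [257.04 146.29] [-0.0266 -0.1569]
red 42 [253.96 160.26] [-0.0356 -0.1961]
red 6 [263.83 163.67] [-0.0103 -0.2103]
no gauge
[[104 105 101  98  95  78  57  49  64  88  98 100 103 104]
 [105 105  99 102 103  88  64  56  75  96 102 100 105 109]
 [108 105 101 107 107  94  69  60  79  98 103 105 109 111]
 [109 107 106 108 109  96  72  59  78  98 105 109 110 109]
 [110 111 111 111 108  94  68  54  68  92 106 111 111 109]
 [109 110 111 110 103  86  62  48  57  84 105 111 111 111]
 [108 110 110 108  98  78  53  44  51  78 105 113 113 112]
 [101 104 107 104  95  73  52  42  50  75 102 113 114 109]
 [ 96  98  99  97  90  69  50  41  48  69  93 102 101  93]
 [ 87  89  89  88  81  65  50  43  47  61  76  78  76  71]
 [ 72  73  74  74  70  57  50  49  51  57  65  66  70  71]
 [ 62  62  63  63  64  63  61  65  69  74  77  82  86  84]]
the job is handed in; nothing more can be done
None
```

I handed the job in at about 15 s, with the gauge still held on the hump, the pointer within about 1 mm of the red tab's middle (from the camera), and the rest about 6–7 mm down (from the wrist force). The hand-in returned no verdict.

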